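# Fresh instrument tray from a stuck stack

### The arm

A 6-joint arm with a two-finger parallel gripper is mounted at the origin on a cart in front of the work surface, level with it; the furniture and walls round the work are solid. World frame = base frame: x ahead of the robot, y to its left, z up, the work surface at z = 0. Lengths are in mm, angles in rad, forces in N, time in s.
With the tool pointing down it reaches from about 325 to 900 mm from the base axis. Payload 6.1 kg.
Tool frame: the origin (TCP) lies at the very end of the fingers, on their centre line; the grasp point (between the pads) lies 19 mm behind it (manip.grip_depth is the distance from the TCP to the grasp point, in mm); x points along the fingers, y is the direction in which the jaws open and shut, and the axes are right-handed (so a half turn about x gives the same grasp; the last joint's range is limited). The gripper opens to 85 mm and grips with 20 to 120 N. Pads are 22 mm wide; open, the fingers measure 114 mm over their backs; the gripper's body (76 mm by 85 mm) begins 54 mm behind the grasp point. The pads swing forward as they close: fully open they stand 13 mm farther back than shut.
Start: joints at [-0.126, 0.22, 1.526, -0, 1.395, -0.126], TCP at [624.993, -0.003, 231.3] pointing down, gripper open.
Joint ranges: [-2.98, 2.98], [-0.91, 2.08], [0.09, 2.57], [-1.24, 4.39], [0.2, 2.65], [-2.68, 2.68]. Speed limits (rad/s): [2.57, 2.57, 3.01, 3.14, 3.14, 3.14].

### API

Orientations are given as a unit quaternion [x, y, z, w].
In Python, from workcell import manip, cams, order gives the robot as it stands. The module is installed in compiled form; this text tells all that it offers.
- The arm moves only by the tool carry_out, never from a script. Its argument "increments" is a list of rows, each an object of numbers: "rx", "ry", "rz": the turn, a rotation vector about the tool's x, y, z in degrees; "x", "y", "z": the shift along the tool's x, y, z in m; "hand": the opening, from 0 (shut) to 1 (fully open). A call has 1 to 12 rows; each row shifts and turns the pose as measured when the row begins, along the tool's axes as they then stand; what a row does not reach is not made up. A row lasts 1/8 s, in which the tool goes at most 62.5 mm and 10.7 degrees, less where a joint would pass 70% of its speed; a pose out of reach is approached as far as the arm can. A call is refused whole if a number of a shift passes 0.0625 or a number of a turn 10.7, either way. A call with a gripper value outside its range is refused whole. The fingers move at their own pace and stop on an object; "grip_force" is the grip in N (left out, the last holds). Time passes only in rows, so rows that do not move let the fingers close. It gives the time, the measured TCP pose, the force and the opening at its end, in the units of the state.
- manip.get_obs(): the state, without advancing time (a new reading comes with each control period).
- cams.snapshot(name): name is "scene" or "side" or "wrist"; returns (picture, depth): 420x560x3 uint8, red, green, blue; 420x560 float32, mm along the optical axis (not along the pixel's ray), 0 where there is no reading.
- cams.camera_info(name): a dict with "fx", "fy", "cx", "cy" (pixels), "distortion" ([k1, k2, p1, p2, k3] as OpenCV has them; the pictures are not rectified), "rvec" (rotation vector, rad) and "tvec" (3), from world to camera coordinates, as OpenCV has them. Camera axes: x right, y down, z forward; pixel columns grow to the right and rows downward; lengths in mm; the calibration is good to about 2 mm. A picture is of the moment at which its call begins: read the wrist's pose just before it. camera_info takes no time and is no camera call; for the wrist camera it gives the pose at the moment of the call.
- order.finish_job(): hands the job in, once; it reports no verdict.
The state is a dict: "time_s": time; "joint_positions": joint angles; "qvel": joint speeds; "effort": joint torques, N m; "position": TCP position; "orientation": TCP orientation; "force": force on the tool from outside, world axes, zero at the start; "torque": the same for the moment, N m; "opening": finger opening in mm.
Only numpy, scipy, OpenCV 4.12 (cv2) and the standard library are available. Lean on these libraries where they do the work, as an engineer would, in place of code of your own. Each camera call takes 0.05 s, during which the arm holds its last target. There are 200 camera calls.

### The job

Someone left the steel swab can standing in the top tray of the instrument tray stack: take it off by its bow handle and stand it upright on the free worktop beside the stack. The trays cling and would come up together, so lift one corner of the top tray while its opposite corner still rests in the stack, and once it has come unstuck raise that one tray clear, leaving the others where they stand and the bottles and packs around undisturbed. Finish while still holding the tray out roughly level, at least 10 cm above where it lay, ready to be laid with instruments.

Things in the scene. Friction and masses are not known exactly. Their poses are not given: they have to be found in the camera images.
- stack: Rest of the stack: 3 nested grey plastic trays on a weighted steel base; 200 (x) x 150 (y) mm, 78 mm high, 1 kg, loose. Origin: centre of its underside; x along the long side, z up. A springy snap at each of its four corners holds the top tray until that corner is up 10 mm: lifting one corner takes about 4 N, all four at once over 11 N, which carries the stack along
- tray: Top tray, loose, 200 (x) x 150 (y) x 40 mm, 72 to 102 g. Origin: centre of its floor's underside, 54 mm above the stack's origin when seated, axes as the stack's; z up. Rim: an upright bar 12 mm wide, from 25 to 40 mm above the origin; the next tray's rim starts just below it. Inside the rim a 3 mm ledge at 24 mm, then walls slope 20 degrees in to the floor, 3 mm thick, 154 x 104 mm
- corner0 (a point): Middle of the tray's cut corner at its own +x +y, on top of the rim, midway across its 12 mm width (at 86, 61, 40 mm in the tray's frame). The rim here is straight, 42 mm long outside, 32 mm inside, cut at 45 degrees: its normal is (+1, +1) in the tray's x, y. A gripper can straddle it from above, one finger inside the tray, one outside, up to 15 mm deep. It lies opposite corner2
- corner1 (a point): The same at the tray's -x +y corner; faces (-1, +1). It lies opposite corner3
- corner2 (a point): The same at the tray's -x -y corner; faces (-1, -1)
- corner3 (a point): The same at the tray's +x -y corner; faces (+1, -1)
- can: Round stainless steel swab can with a closed lid, 85 mm in diameter, 78 mm high to the lid, with a fixed bow handle over it, 110 mm high in all, 0.28 to 0.52 kg; starts on the floor of the top tray. Origin: centre of its underside, z up, the handle runs along its x. The worktop to the right of the stack, x 0.40 to 0.51 m, y -0.27 to -0.12 m, is always free
- can_handle (a point): Middle of the bow handle: a round bar 10 mm thick, straight for 38 mm along the can's x, its centre 105 mm above the can's underside and 27 mm above the lid
- swabs: Pack of cotton swabs in film, 67 x 141 x 91 mm, left of the stack; leave it alone. Origin: centre of its underside, z up, long side along its y
- brown_bottle: Brown medicine bottle, 36 mm across, 75 mm high, behind the stack; leave it alone. Origin: centre of its underside, z up
- small_bottle: Small brown medicine bottle with a grey cap, 28 mm across, 58 mm high, behind the stack; leave it alone. Origin: centre of its underside, z up
- carton: Flat beige carton of microscope slides, 60 x 90 x 32 mm, on the right part of the worktop; leave it alone. Origin: centre of its underside, z up, long side along its y

How it is judged (in metres and radians):
On the way, in this order (a step that is already met when the one before it is completed fails the run):
1. the can stands upright on the worktop, clear of stack and tray, and is let go (height (world z) of can between -0.006 and 0.006 m and angle between can's own z axis and vertical below 0.12 rad and contact force between can and stack below 0.05 N and contact force between can and tray below 0.05 N and contact force between the fingers and can below 0.05 N and linear speed of can below 0.03 m/s), for 0.3 s.
2. one corner of the top tray is up 15 mm or more while the opposite corner is still down (within 8 mm of seated) (((z of corner0 in the frame of stack above 0.109 m and z of corner2 in the frame of stack below 0.102 m) or (z of corner2 in the frame of stack above 0.109 m and z of corner0 in the frame of stack below 0.102 m) or (z of corner1 in the frame of stack above 0.109 m and z of corner3 in the frame of stack below 0.102 m) or (z of corner3 in the frame of stack above 0.109 m and z of corner1 in the frame of stack below 0.102 m))), for 0.1 s.
At the end, for the whole second after the job is handed in: Tray held in the fingers alone, 100 mm or more above its seat, tilt under 0.25 rad, still. Can upright on the worktop, released, clear of stack and tray. Rest of the stack upright, within 40 mm of its start; bystanders within 40 mm (all of step 1 and z of tray in the frame of stack above 0.154 m and angle between tray's own z axis and vertical below 0.25 rad and linear speed of tray below 0.05 m/s and contact force between the fingers and tray above 1 N and contact force between tray and stack below 0.05 N and contact force between tray and can below 0.05 N and contact force between tray and swabs below 0.05 N and contact force between tray and brown_bottle below 0.05 N and contact force between tray and small_bottle below 0.05 N and contact force between tray and carton below 0.05 N and distance of each of stack, swabs, brown_bottle, small_bottle, carton from where it was at the start of the episode below 0.04 m and angle between stack's own z axis and vertical below 0.05 rad); the arm keeps its last pose, push and grip.
It fails at once if the rest of the stack is lifted, tipped or dragged more than 40 mm (angle between stack's own z axis and vertical above 0.12 rad or height (world z) of stack above 0.015 m or distance of stack from where it was at the start of the episode above 0.04 m).
It fails at once if the can is tipped over (beyond 0.6 rad) or dropped (loose and faster than 0.4 m/s) (angle between can's own z axis and vertical above 0.6 rad or (linear speed of can above 0.4 m/s and contact force between the fingers and can below 0.01 N)).
It fails at once if a bottle, pack or carton is knocked over or moved more than 40 mm (distance of any of swabs, brown_bottle, small_bottle, carton from where it was at the start of the episode above 0.04 m or angle between any of swabs, brown_bottle, small_bottle, carton's own z axis and vertical above 0.4 rad).
It also fails if it takes over 51 s, if anything falls off the work surface, if the arm or the gripper's body presses on something with over 40 N, if the wrist force passes 120 N, or if a joint passes its speed limit or range.

## Working session

There is one attempt and no reset: what is moved stays moved. The work goes in short steps, Python scripts to look and compute and a tool call to move; the robot and the scene stay as the last step left them, time stands still between calls to the robot, and variables do not carry over. Pictures are saved under pics/ and viewed, about 8 in all and at most 12, crops included, and the job is handed in when it is done.

Besides the shell and the picture viewer there is one more tool, called after ">>>" in YAML: its name, and indented under it one key for each argument. carry_out: Moves the arm, as the interface text tells. Its arguments: {"type":"object","properties":{"increments":{"type":"array","items":{"type":"object","properties":{"rx":{"type":"number"},"ry":{"type":"number"},"rz":{"type":"number"},"x":{"type":"number"},"y":{"type":"number"},"z":{"type":"number"},"hand":{"type":"number"}}}},"grip_force":{"type":"number"}},"required":["increments"]}

```bash
mkdir -p pics
cat > h.py <<'E'
import numpy as np, cv2
from scipy.spatial.transform import Rotation as R
from workcell import manip, cams, order
def cloud(n):
    i=cams.camera_info(n); p,d=cams.snapshot(n)
    K=np.array([[i['fx'],0,i['cx']],[0,i['fy'],i['cy']],[0,0,1.]])
    v,u=np.mgrid[:420,:560]
    q=cv2.undistortPoints(np.stack([u,v],-1).reshape(-1,1,2).astype(float),K,np.array(i['distortion'],float)).reshape(420,560,2)
    c=np.dstack([q[...,0]*d,q[...,1]*d,d])
    M=R.from_rotvec(np.ravel(i['rvec'])).as_matrix()
    w=(c-np.ravel(i['tvec']))@M
    w[d<=0]=np.nan
    return p,w
def save(n,p): cv2.imwrite('pics/'+n+'.png',p[...,::-1])
def st():
    o=manip.get_obs(); print(o['time_s'],np.round(o['position'],1),np.round(o['orientation'],4),np.round(o['force'],1),o['opening'],np.round(o['joint_positions'],3))
    return o
E
python3 - <<'E'
from h import *
o=st(); print(R.from_quat(o['orientation']).as_matrix().round(3),manip.grip_depth)
ps=[]
for n in('scene','side'):
    p,w=cloud(n); np.save(n,w); ps.append(p)
save('a',np.vstack(ps)[:, :] if 0 else cv2.resize(np.hstack(ps),(800,300)))
save('s0',ps[0]);
E
```

```text
0.0 [6.244e+02 1.000e-01 2.302e+02] [ 0.4996  0.5006 -0.5004  0.4994] [0.6 0.1 0.8] 85.49798215418193 [-0.126  0.221  1.528  0.     1.395 -0.126]
[[-0.002  1.     0.   ]
 [ 0.     0.    -1.   ]
 [-1.    -0.002 -0.   ]] 18.700000000000003
```

View pics/a.png

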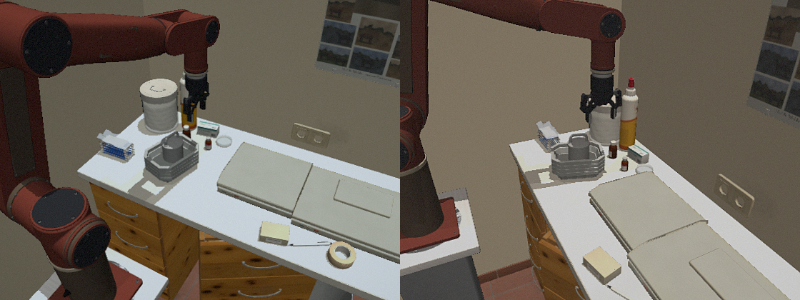

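Run:
```python
from h import *
P=np.vstack([np.load(n+'.npy').reshape(-1,3) for n in('scene','side')])
P=P[~np.isnan(P[:,0])]
# top view height map, 1 px = 1.25mm, x 300..800 up, y -350..350
b=(P[:,0]>280)&(P[:,0]<780)&(abs(P[:,1])<350)&(P[:,2]>-20)&(P[:,2]<200)
P=P[b]; P=P[np.argsort(P[:,2])]
H=np.zeros((500,700,3),np.uint8)
c=cv2.applyColorMap(np.clip((P[:,2]+20)*1.15,0,255).astype(np.uint8),cv2.COLORMAP_JET)[:,0,::-1]
r=(780-P[:,0]).astype(int); k=(350-P[:,1]).astype(int)
for dr in(0,1):
  for dk in (0,1):
    H[np.clip(r+dr,0,499),np.clip(k+dk,0,699)]=c
for x in range(300,780,100): cv2.line(H,(0,780-x),(10,780-x),(255,255,255))
save('top',H); cv2
for n in('scene','side'):
    w=np.load(n+'.npy'); 
    m=(w[...,2]>85)&(w[...,2]<100)&(w[...,0]<780)&(w[...,0]>280)
    print(n,m.sum(),np.nanmin(w[m],0),np.nanmax(w[m],0))
p=cv2.imread('pics/s0.png')[150:300,110:350]; cv2.imwrite('pics/s0c.png',cv2.resize(p,(800,500),interpolation=cv2.INTER_CUBIC))
```

```text
scene 5455 [ 280.15061025 -741.87653157   85.00132071] [779.16378969 427.89113549  99.99763516]
side 6366 [ 281.07294187 -695.69019485   85.00037439] [779.4718379  429.24166663  99.97645238]
```

View pics/top.png

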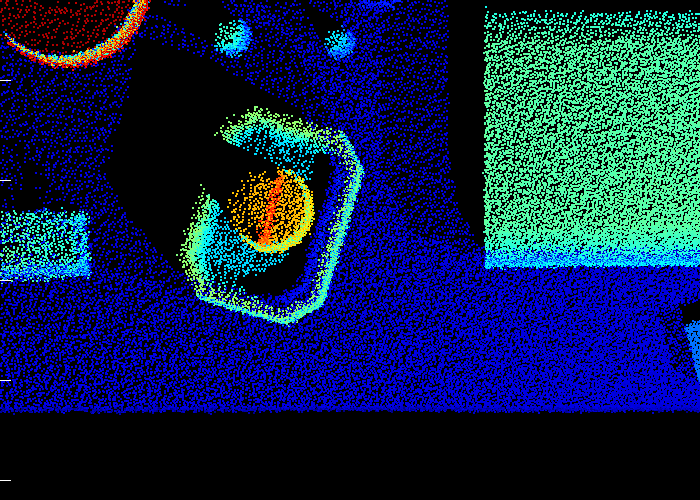

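View pics/s0c.png

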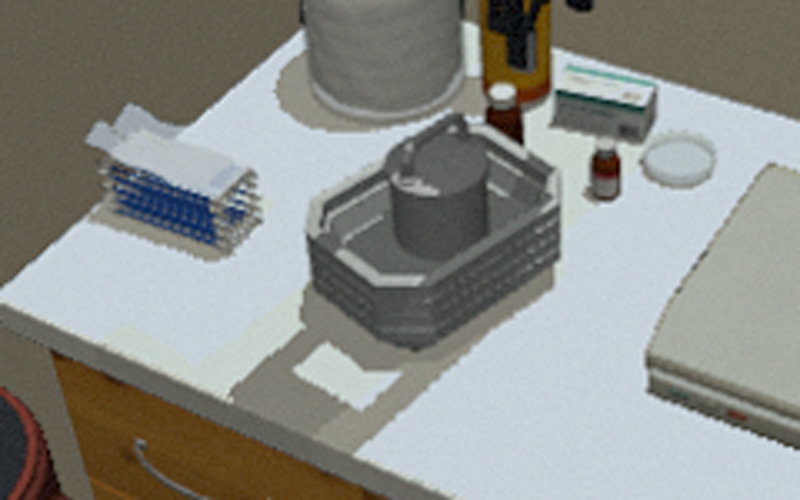

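Run:
```python
from h import *
for n in('scene','side'):
    w=np.load(n+'.npy').reshape(-1,3)
    b=(abs(w[:,0]-565)<80)&(abs(w[:,1]-78)<60)
    q=w[b&(w[:,2]>150)&(w[:,2]<190)]
    u,s,v=np.linalg.svd(q[:,:2]-q[:,:2].mean(0)); 
    print(n,len(q),q.mean(0).round(1),q.min(0).round(),q.max(0).round(),np.degrees(np.arctan2(v[0,1],v[0,0])))
p,w=cloud('wrist'); save('w0',p)
q=w[(abs(w[...,0]-565)<80)&(abs(w[...,1]-78)<60)&(w[...,2]>153)&(w[...,2]<190)]
print(len(q), q.mean(0) if len(q) else 0)
```

```text
scene 99 [566.2  81.  161.8] [534.  70. 150.] [603.  94. 171.] 165.50193283704002
side 107 [570.9  77.6 162.3] [538.  67. 150.] [607.  90. 170.] 166.1039569560269
1969 [576.38268425  80.17556351 164.21347769]
```

>>> carry_out:
  increments:
    - {"rx": -10,"z": -0.012,"y": -0.008}
    - {"rx": -10,"z": -0.012,"y": -0.008}
    - {"rx": -10,"z": -0.012,"y": -0.008}
    - {"rx": -10,"z": -0.012,"y": -0.006}
    - {"rx": -10,"z": -0.012}
    - {"rx": -10,"z": -0.01}
    - {"rx": -10}
    - {"rx": -7}
    - {}

```text
schema error: expected keys rx, ry, rz, x, y, z, hand
```

>>> carry_out:
  increments:
    - {"rx": 0,"ry": 0,"rz": 0,"x": 0,"y": -0.027,"z": -0.04,"hand": 1}
    - {"rx": 0,"ry": 0,"rz": 0,"x": 0,"y": -0.027,"z": -0.04,"hand": 1}
    - {"rx": -10,"ry": 0,"rz": 0,"x": 0,"y": 0,"z": 0,"hand": 1}
    - {"rx": -10,"ry": 0,"rz": 0,"x": 0,"y": 0,"z": 0,"hand": 1}
    - {"rx": -10,"ry": 0,"rz": 0,"x": 0,"y": 0,"z": 0,"hand": 1}
    - {"rx": -10,"ry": 0,"rz": 0,"x": 0,"y": 0,"z": 0,"hand": 1}
    - {"rx": -10,"ry": 0,"rz": 0,"x": 0,"y": 0,"z": 0,"hand": 1}
    - {"rx": -10,"ry": 0,"rz": 0,"x": 0,"y": 0,"z": 0,"hand": 1}
    - {"rx": -10,"ry": 0,"rz": 0,"x": 0,"y": 0,"z": 0,"hand": 1}
    - {"rx": -6,"ry": 0,"rz": 0,"x": 0,"y": 0,"z": 0,"hand": 1}
    - {"rx": 0,"ry": 0,"rz": 0,"x": 0,"y": 0,"z": 0,"hand": 1}

```text
time_s: 1.52
position: [565.9, 82.8, 225.9]
orientation: [0.071, 0.707, -0.071, 0.7]
force: [0.9, -0.2, 0.5]
opening: 85.4
```

Run:
```python
from h import *
o=st(); print(R.from_quat(o['orientation']).as_matrix().round(3))
p,w=cloud('wrist'); save('w1',p); np.save('w1',w)
m=(abs(w[...,0]-565)<80)&(abs(w[...,1]-78)<60)&(w[...,2]>153)&(w[...,2]<190); q=w[m]
print(len(q)); 
if len(q):
    u,s,v=np.linalg.svd(q[:,:2]-q[:,:2].mean(0),full_matrices=False); print(q.mean(0).round(1),q.min(0).round(),q.max(0).round(),np.degrees(np.arctan2(v[0,1],v[0,0])))
```

```text
1.525 [565.9  82.8 225.9] [ 0.071   0.7068 -0.0713  0.7002] [ 0.9 -0.2  0.5] 85.37732908439428 [ 7.000e-03  1.060e-01  1.666e+00  1.000e-03  1.379e+00 -1.362e+00]
[[-0.009  0.2    0.98 ]
 [ 0.     0.98  -0.2  ]
 [-1.    -0.001 -0.009]]
1611
[568.8  81.9 164. ] [540.  70. 153.] [604.  93. 168.] -13.79787710411367
```

View pics/w1.png

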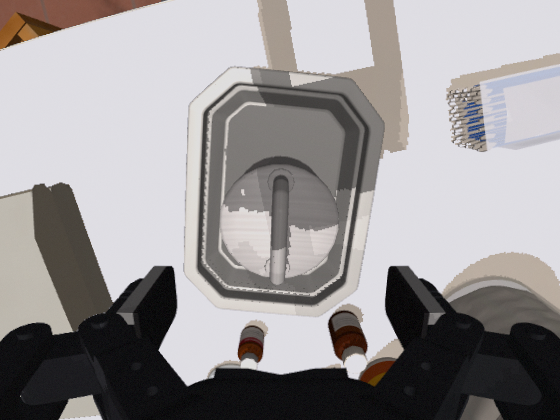

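>>> carry_out:
  grip_force: 50
  increments:
    - {"rx": 2.3,"ry": 0,"rz": 0,"x": 0.03,"y": 0,"z": 0.005,"hand": 1}
    - {"rx": 0,"ry": 0,"rz": 0,"x": 0.03,"y": 0,"z": 0,"hand": 1}
    - {"rx": 0,"ry": 0,"rz": 0,"x": 0.015,"y": 0,"z": 0,"hand": 0.5}
    - {"rx": 0,"ry": 0,"rz": 0,"x": 0.005,"y": 0,"z": 0,"hand": 0.5}

```text
time_s: 2.08
position: [571.2, 81.8, 145.1]
orientation: [0.089, 0.704, -0.089, 0.699]
force: [0.2, 0.7, 1.0]
opening: 51.8
```

Run:
```python
from h import *
o=st()
p,w=cloud('wrist'); save('w2',p)
q=w[(abs(w[...,0]-571)<50)&(abs(w[...,1]-81)<30)&(w[...,2]>150)&(w[...,2]<166)]
print(len(q), q.mean(0).round(1),q.min(0).round(),q.max(0).round())
q=w[(abs(w[...,0]-571)<50)&(abs(w[...,1]-81)<30)&(w[...,2]>110)&(w[...,2]<145)]
print(len(q), np.median(q,0).round(1),q.min(0).round(),q.max(0).round())
```

```text
2.075 [571.2  81.8 145.1] [ 0.0887  0.7039 -0.0889  0.6991] [0.2 0.7 1. ] 51.839587114780926 [ 5.000e-03  1.880e-01  1.731e+00  1.000e-03  1.229e+00 -1.314e+00]
3856 [564.8  81.7 161.6] [539.  51. 150.] [604. 111. 166.]
14736 [565.1  83.9 133.1] [531.  51. 121.] [615. 111. 145.]
```

>>> carry_out:
  increments:
    - {"rx": 0,"ry": 0,"rz": 0,"x": 0.0,"y": 0,"z": 0,"hand": 0}
    - {"rx": 0,"ry": 0,"rz": 0,"x": 0,"y": 0,"z": 0,"hand": 0}
    - {"rx": 0,"ry": 0,"rz": 0,"x": 0,"y": 0,"z": 0,"hand": 0}
    - {"rx": 0,"ry": 0,"rz": 0,"x": 0,"y": 0,"z": 0,"hand": 0}
    - {"rx": 0,"ry": 0,"rz": 0,"x": 0,"y": 0,"z": 0,"hand": 0}
    - {"rx": 0,"ry": 0,"rz": 0,"x": -0.01,"y": 0,"z": 0,"hand": 0}
    - {"rx": 0,"ry": 0,"rz": 0,"x": -0.01,"y": 0,"z": 0,"hand": 0}

```text
time_s: 3.0
position: [571.0, 81.8, 166.5]
orientation: [0.089, 0.704, -0.089, 0.699]
force: [0.8, 0.1, -4.5]
opening: 8.3
```

>>> carry_out:
  increments:
    - {"rx": 0,"ry": 0,"rz": 0,"x": -0.02,"y": 0,"z": 0,"hand": 0}
    - {"rx": 0,"ry": 0,"rz": 0,"x": -0.025,"y": 0,"z": 0,"hand": 0}
    - {"rx": 0,"ry": 0,"rz": 0,"x": -0.01,"y": -0.015,"z": -0.002,"hand": 0}
    - {"rx": 0,"ry": 0,"rz": 0,"x": 0,"y": -0.03,"z": -0.005,"hand": 0}
    - {"rx": 0,"ry": 0,"rz": 0,"x": 0,"y": -0.035,"z": -0.005,"hand": 0}
    - {"rx": 0,"ry": 0,"rz": 0,"x": 0,"y": -0.035,"z": -0.005,"hand": 0}
    - {"rx": 0,"ry": 0,"rz": 0,"x": 0,"y": -0.035,"z": -0.005,"hand": 0}
    - {"rx": 0,"ry": 0,"rz": 0,"x": 0,"y": -0.035,"z": -0.005,"hand": 0}
    - {"rx": 0,"ry": 0,"rz": 0,"x": 0,"y": -0.035,"z": -0.005,"hand": 0}
    - {"rx": 0,"ry": 0,"rz": 0,"x": 0,"y": -0.035,"z": -0.005,"hand": 0}
    - {"rx": 0,"ry": 0,"rz": 0,"x": 0,"y": -0.03,"z": -0.005,"hand": 0}
    - {"rx": 0,"ry": 0,"rz": 0,"x": 0,"y": -0.01,"z": -0.002,"hand": 0}

```text
time_s: 4.5
position: [446.2, -206.4, 226.5]
orientation: [0.088, 0.704, -0.09, 0.699]
force: [0.7, 0.8, -4.5]
opening: 8.2
```

Run:
```python
from h import *
o=st(); print(R.from_quat(o['orientation']).as_matrix().round(3))
p,w=cloud('wrist'); p2,w2=cloud('side'); save('c',cv2.resize(np.hstack([p,p2]),(800,300)))
x,y=o['position'][:2]
for W in(w,w2):
  q=W[(abs(W[...,0]-x)<60)&(abs(W[...,1]-y)<60)&(W[...,2]>20)&(W[...,2]<180)]
  print(len(q), q.min(0).round(),q.max(0).round())
```

```text
4.5 [ 446.2 -206.4  226.5] [ 0.0877  0.7038 -0.0904  0.6991] [ 0.7  0.8 -4.5] 8.240544554976271 [-0.59  -0.096  1.867 -0.006  1.375 -1.907]
[[-0.007  0.25   0.968]
 [-0.003  0.968 -0.25 ]
 [-1.    -0.005 -0.006]]
818 [ 408. -231.  139.] [ 430. -171.  180.]
616 [ 406. -251.  139.] [ 477. -196.  180.]
```

View pics/c.png

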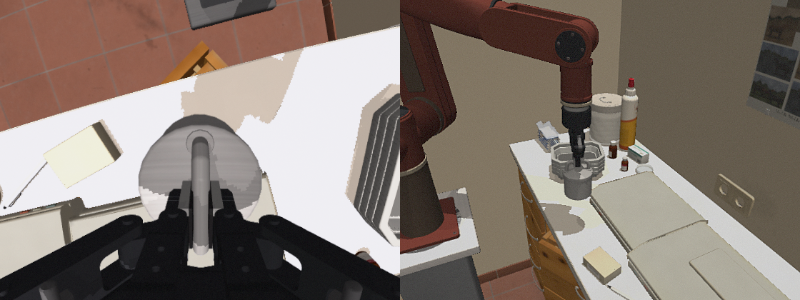

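>>> carry_out:
  increments:
    - {"rx": 0,"ry": 0,"rz": 0,"x": 0.02,"y": 0.003,"z": 0,"hand": 0}
    - {"rx": 0,"ry": 0,"rz": 0,"x": 0.03,"y": 0,"z": 0,"hand": 0}
    - {"rx": 0,"ry": 0,"rz": 0,"x": 0.03,"y": 0,"z": 0,"hand": 0}
    - {"rx": 0,"ry": 0,"rz": 0,"x": 0.03,"y": 0,"z": 0,"hand": 0}
    - {"rx": 0,"ry": 0,"rz": 0,"x": 0.015,"y": 0,"z": 0,"hand": 0}
    - {"rx": 0,"ry": 0,"rz": 0,"x": 0.006,"y": 0,"z": 0,"hand": 0}
    - {"rx": 0,"ry": 0,"rz": 0,"x": 0,"y": 0,"z": 0,"hand": 0}

```text
time_s: 5.48
position: [450.2, -198.1, 94.0]
orientation: [0.086, 0.702, -0.088, 0.701]
force: [-0.2, -0.2, -3.2]
opening: 7.8
```

>>> carry_out:
  increments:
    - {"rx": 0,"ry": 0,"rz": 0,"x": 0.002,"y": 0,"z": 0,"hand": 0}
    - {"rx": 0,"ry": 0,"rz": 0,"x": 0,"y": 0,"z": 0,"hand": 0}

```text
time_s: 5.72
position: [451.6, -198.9, 93.9]
orientation: [0.086, 0.701, -0.088, 0.702]
force: [-0.0, 0.4, -5.2]
opening: 8.5
```

Run:
```python
from h import *
o=st()
for n in('wrist','side','scene'):
  p,W=cloud(n)
  d=np.hypot(W[...,0]-451,W[...,1]+200)
  q=W[(d<40)&(W[...,2]>60)&(W[...,2]<92)]
  t=W[(d>60)&(d<130)&(W[...,2]<20)&(W[...,2]>-20)]
  A=np.c_[q[:,:2]-[451,-200],np.ones(len(q))]
  for _ in range(4):
    f=np.linalg.lstsq(A,q[:,2],rcond=None)[0]; k=abs(A@f-q[:,2])<4; A=A[k];q=q[k]
  print(n,len(q),f.round(3),np.median(t[:,2]), q.min(0).round(),q.max(0).round())
```

```text
5.725 [ 451.6 -198.9   93.9] [ 0.0859  0.7012 -0.0883  0.7023] [-0.   0.4 -5.2] 8.50263998026587 [-0.573  0.052  1.988 -0.003  1.099 -1.896]
wrist 11986 [ 2.600e-02 -1.100e-02  8.037e+01] -0.7487023403361457 [ 411. -240.   75.] [ 482. -160.   83.]
side 401 [4.5000e-02 6.3000e-02 8.2344e+01] 0.062473728556464936 [ 412. -239.   76.] [ 490. -174.   87.]
scene 343 [8.6000e-02 2.8000e-02 8.2542e+01] 0.5446657507369964 [ 412. -239.   75.] [ 487. -161.   87.]
```

>>> carry_out:
  increments:
    - {"rx": 0,"ry": 0,"rz": 0,"x": 0.003,"y": 0,"z": 0,"hand": 0}
    - {"rx": 0,"ry": 0,"rz": 0,"x": 0.002,"y": 0,"z": 0,"hand": 0}

```text
time_s: 6.12
position: [452.2, -199.7, 89.5]
orientation: [0.086, 0.701, -0.089, 0.703]
force: [-1.3, -2.1, 2.8]
opening: 8.4
```

>>> carry_out:
  increments:
    - {"rx": 0,"ry": 0,"rz": 0,"x": 0,"y": 0,"z": 0,"hand": 0.2}
    - {"rx": 0,"ry": 0,"rz": 0,"x": 0,"y": 0,"z": 0,"hand": 0.4}
    - {"rx": 0,"ry": 0,"rz": 0,"x": 0,"y": 0,"z": 0,"hand": 0.5}
    - {"rx": 0,"ry": 0,"rz": 0,"x": 0,"y": 0,"z": 0,"hand": 0.5}
    - {"rx": 0,"ry": 0,"rz": 0,"x": -0.02,"y": 0,"z": 0,"hand": 0.5}
    - {"rx": 0,"ry": 0,"rz": 0,"x": -0.04,"y": 0,"z": 0,"hand": 0.5}
    - {"rx": 0,"ry": 0,"rz": 0,"x": -0.05,"y": 0,"z": 0,"hand": 0.5}
    - {"rx": 0,"ry": 0,"rz": 0,"x": -0.05,"y": 0,"z": 0,"hand": 0.5}

```text
time_s: 7.12
position: [449.6, -197.4, 249.8]
orientation: [0.087, 0.703, -0.087, 0.7]
force: [0.5, -0.7, 0.2]
opening: 42.7
```

Run:
```python
from h import *
o=st(); print(R.from_quat(o['orientation']).as_matrix().round(3))
for n in('wrist','side','scene'):
  p,W=cloud(n)
  if n=='scene': save('sc2',cv2.resize(p[150:300,110:350],(800,500)))
  d=np.hypot(W[...,0]-451,W[...,1]+200)
  q=W[(d<40)&(W[...,2]>60)&(W[...,2]<92)]
  A=np.c_[q[:,:2]-[451,-200],np.ones(len(q))]
  for _ in range(4):
    f=np.linalg.lstsq(A,q[:,2],rcond=None)[0]; k=abs(A@f-q[:,2])<4; A=A[k];q=q[k]
  print(n,len(q),f.round(3),q.min(0).round(),q.max(0).round())
# tray rim from earlier wrist cloud w1
w=np.load('w1.npy'); q=w[(abs(w[...,0]-565)<140)&(abs(w[...,1]-80)<120)&(w[...,2]>88)&(w[...,2]<100)]
r=cv2.minAreaRect(q[:,:2].astype(np.float32)); print(r,len(q),np.median(q[:,2]))
```

```text
7.125 [ 449.6 -197.4  249.8] [ 0.087   0.7032 -0.0875  0.7002] [ 0.5 -0.7  0.2] 42.68699781952804 [-0.573 -0.115  1.84  -0.002  1.419 -1.896]
[[-0.004  0.245  0.97 ]
 [-0.     0.97  -0.245]
 [-1.    -0.001 -0.004]]
wrist 4958 [ 2.0000e-02 -2.0000e-03  7.5632e+01] [ 412. -240.   71.] [ 491. -160.   79.]
side 573 [2.2000e-02 3.2000e-02 7.7434e+01] [ 412. -239.   72.] [ 489. -169.   81.]
scene 486 [ 3.9000e-02 -2.0000e-03  7.7907e+01] [ 411. -239.   73.] [ 488. -162.   83.]
((567.8756103515625, 81.48943328857422), (150.50906372070312, 200.70921325683594), 72.89579772949219) 11579 93.35686890485063
```

>>> carry_out:
  increments:
    - {"rx": 0,"ry": 0,"rz": 0,"x": 0,"y": 0.04,"z": -0.007,"hand": 0.5}
    - {"rx": 0,"ry": 0,"rz": 0,"x": 0,"y": 0.05,"z": -0.009,"hand": 0.5}
    - {"rx": 0,"ry": 0,"rz": 0,"x": 0,"y": 0.05,"z": -0.009,"hand": 0.5}
    - {"rx": 0,"ry": 0,"rz": 0,"x": 0,"y": 0.05,"z": -0.009,"hand": 0.5}
    - {"rx": 0,"ry": 0,"rz": 0,"x": 0,"y": 0.04,"z": -0.007,"hand": 0.5}
    - {"rx": 10,"ry": 0,"rz": 0,"x": 0.02,"y": 0,"z": 0,"hand": 0.5}
    - {"rx": 10,"ry": 0,"rz": 0,"x": 0.02,"y": 0,"z": 0,"hand": 0.5}
    - {"rx": 10,"ry": 0,"rz": 0,"x": 0.02,"y": 0,"z": 0,"hand": 0.5}
    - {"rx": 9,"ry": 0,"rz": 0,"x": 0.02,"y": 0,"z": 0,"hand": 0.5}
    - {"rx": 9,"ry": 0,"rz": 0,"x": 0.02,"y": 0,"z": 0,"hand": 0.5}
    - {"rx": 0,"ry": 0,"rz": 0,"x": 0,"y": 0,"z": 0,"hand": 0.5}

```text
time_s: 8.65
position: [458.5, 43.3, 132.4]
orientation: [0.369, 0.607, -0.377, 0.595]
force: [0.0, -0.2, 1.1]
opening: 42.5
```

```bash
cat >> h.py <<'E'
def rect(n,lo=86,hi=101):
    p,w=cloud(n); q=w[(abs(w[...,0]-565)<140)&(abs(w[...,1]-80)<120)&(w[...,2]>lo)&(w[...,2]<hi)]
    return p,w,q
E
python3 - <<'E'
from h import *
o=st(); M=R.from_quat(o['orientation']).as_matrix(); print(M.round(3))
p,w,q=rect('wrist'); save('w3',p); np.save('w3',w)
# rim of near-right cut corner: points within band
n=np.array([np.cos(np.radians(207.9)),np.sin(np.radians(207.9))]); t=np.array([-n[1],n[0]])
d=q[:,:2]-[467.8,48.5]; k=(abs(d@t)<14)&(abs(d@n)<14); e=d[k]
print(k.sum(),np.percentile(e@n,[1,5,50,95,99]).round(1),np.median(q[k,2]))
E
```

```text
8.65 [458.5  43.3 132.4] [ 0.3687  0.6069 -0.3767  0.5949] [ 0.  -0.2  1.1] 42.468705959594544 [-7.600e-02 -6.500e-02  2.023e+00 -2.000e-03  1.203e+00 -5.350e-01]
[[-0.02   0.896  0.444]
 [-0.001  0.444 -0.896]
 [-1.    -0.018 -0.009]]
1070 [-12.6 -12.3  -7.   -1.6  -1.1] 93.39298527426905
```

View pics/w3.png

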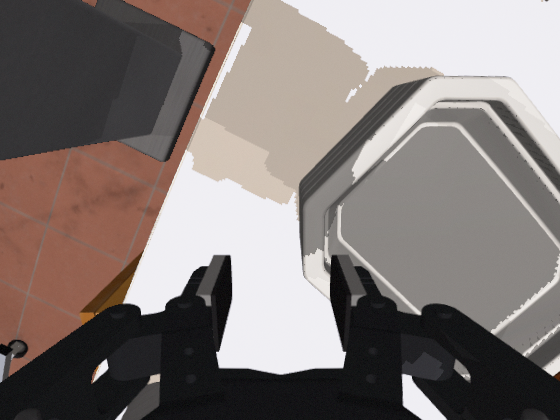

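```bash
cat >> h.py <<'E'
from scipy.optimize import minimize
def fit(q,x0=(568,81.5,-17)):
    # outer octagon half 100x75, cuts: corner centreline at (86,61) -> normal dist (147)/sqrt2, outer +6
    def off(X):
        a=np.radians(X[2]); d=q[:,:2]-X[:2]
        l=np.abs(np.c_[d[:,0]*np.cos(a)+d[:,1]*np.sin(a),-d[:,0]*np.sin(a)+d[:,1]*np.cos(a)])
        return np.max([l[:,0]-94,l[:,1]-69,(l.sum(1)-147)/2**.5],0)
    def cost(X):
        e=np.maximum(abs(off(X))-5.5,0); return np.minimum(e*e,60).sum()/len(q)
    r=min((minimize(cost,np.add(x0,s),method='Nelder-Mead',options=dict(xatol=.01,fatol=1e-4)) for s in ((0,0,0),(4,2,2),(-4,-2,2),(3,-3,-2),(-3,3,-2))),key=lambda r:r.fun)
    return r.x,r.fun
def corners(X):
    a=np.radians(X[2]); M=np.array([[np.cos(a),-np.sin(a)],[np.sin(a),np.cos(a)]])
    return X[:2]+np.array([[86,61],[-86,61],[-86,-61],[86,-61]])@M.T
E
python3 - <<'E'
from h import *
def f(n,w):
    q=w[(abs(w[...,0]-565)<140)&(abs(w[...,1]-80)<120)&(w[...,2]>89)&(w[...,2]<98)]
    X,c=fit(q); print(n,len(q),X.round(1),round(c,2),corners(X)[2].round(1))
f('w1',np.load('w1.npy')); f('w3',np.load('w3.npy'))
for n in('scene','side'): f(n+'0',np.load(n+'.npy')); f(n,cloud(n)[1])
E
```

```text
w1 11374 [568.4  81.3 -16.9] 2.88 [468.4  47.9]
w3 10344 [569.2  80.  -17.4] 1.54 [468.9  47.5]
scene0 734 [565.   81.2 -15.9] 7.72 [465.6  46. ]
scene 660 [563.9  80.3 -16.5] 2.73 [464.1  46.3]
side0 688 [565.6  78.3 -17.2] 9.94 [465.4  45.6]
side 666 [564.9  79.4 -18.4] 2.19 [464.   48.6]
```

```bash
sed -i 's/-147)/-136.8)/; s/\[\[86,61\],\[-86,61\],\[-86,-61\],\[86,-61\]\]/[[80.9,55.9],[-80.9,55.9],[-80.9,-55.9],[80.9,-55.9]]/' h.py
python3 - <<'E'
from h import *
def f(n,w):
    q=w[(abs(w[...,0]-565)<140)&(abs(w[...,1]-80)<120)&(w[...,2]>89)&(w[...,2]<98)]
    X,c=fit(q); C=corners(X)[2]; print(n,len(q),X.round(1),round(c,2),C.round(1)); return C,X
f('w1',np.load('w1.npy')); C,X=f('w3',np.load('w3.npy'))
o=st(); M=R.from_quat(o['orientation']).as_matrix()
print('yaw err to add (world deg)',45+X[2]-np.degrees(np.arctan2(M[1,1],M[0,1])))
print('tool shift to z=81:',M.T@(np.r_[C,81]-o['position']))
E
```

```text
w1 11374 [567.8  81.5 -17. ] 0.5 [474.   51.8]
w3 10344 [567.2  80.9 -17.3] 0.02 [473.3  51.6]
8.8 [461.1  43.1 135.5] [ 0.3692  0.6053 -0.3752  0.5971] [1.2 1.  0.6] 42.590808238798736 [-7.600e-02 -6.700e-02  2.019e+00 -2.000e-03  1.204e+00 -5.370e-01]
yaw err to add (world deg) 1.218892235666388
tool shift to z=81: [54.31779733 15.50843073 -1.82436273]
```

>>> carry_out:
  grip_force: 60
  increments:
    - {"rx": -1.2,"ry": 0,"rz": 0,"x": 0,"y": 0.015,"z": -0.002,"hand": 0.5}
    - {"rx": 0,"ry": 0,"rz": 0,"x": 0,"y": 0,"z": 0,"hand": 0.5}
    - {"rx": 0,"ry": 0,"rz": 0,"x": 0.02,"y": 0,"z": 0,"hand": 0.5}
    - {"rx": 0,"ry": 0,"rz": 0,"x": 0.015,"y": 0,"z": 0,"hand": 0.5}
    - {"rx": 0,"ry": 0,"rz": 0,"x": 0,"y": 0,"z": 0,"hand": 0.5}

```text
time_s: 9.43
position: [477.4, 52.4, 102.7]
orientation: [0.362, 0.608, -0.366, 0.604]
force: [0.2, 0.7, -0.7]
opening: 42.9
```

Run:
```python
from h import *
o=st(); M=R.from_quat(o['orientation']).as_matrix()
p,w=cloud('wrist'); save('w4',p)
q=w[(abs(w[...,0]-565)<140)&(abs(w[...,1]-80)<120)&(w[...,2]>89)&(w[...,2]<98)]
X,c=fit(q); C=corners(X)[2]; print(len(q),X.round(1),round(c,2),C.round(1))
print(45+X[2]-np.degrees(np.arctan2(M[1,1],M[0,1])), M.T@(np.r_[473.3,51.6,81]-o['position']))
```

```text
9.425 [477.4  52.4 102.7] [ 0.3621  0.6083 -0.3658  0.6042] [ 0.2  0.7 -0.7] 42.9013526725335 [-5.400e-02  1.600e-02  2.007e+00 -2.000e-03  1.127e+00 -5.420e-01]
15467 [567.5  81.4 -16.9] 0.03 [473.9  51.5]
0.014757075961725263 [21.77852862 -3.7934041  -1.16930837]
```

View pics/w4.png

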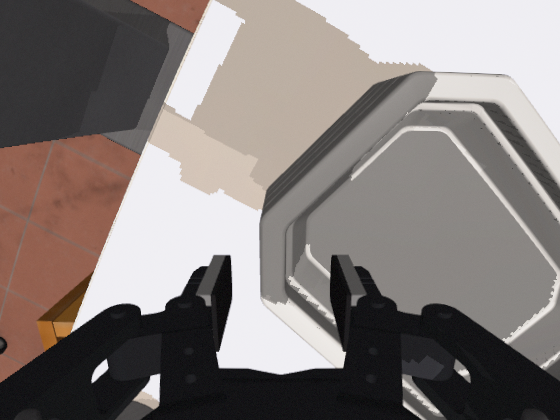

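>>> carry_out:
  increments:
    - {"rx": 0,"ry": 0,"rz": 0,"x": 0.008,"y": -0.003,"z": -0.001,"hand": 0.5}
    - {"rx": 0,"ry": 0,"rz": 0,"x": 0.008,"y": 0,"z": 0,"hand": 0.5}
    - {"rx": 0,"ry": 0,"rz": 0,"x": 0.005,"y": 0,"z": 0,"hand": 0.5}
    - {"rx": 0,"ry": 0,"rz": 0,"x": 0,"y": 0,"z": 0,"hand": 0.5}

```text
time_s: 9.98
position: [475.1, 51.6, 82.2]
orientation: [0.363, 0.607, -0.365, 0.605]
force: [-0.3, -0.1, -0.2]
opening: 42.8
```

>>> carry_out:
  increments:
    - {"rx": 0,"ry": 0,"rz": 0,"x": 0,"y": -0.001,"z": 0,"hand": 0.25}
    - {"rx": 0,"ry": 0,"rz": 0,"x": 0,"y": 0,"z": 0,"hand": 0.2}
    - {"rx": 0,"ry": 0,"rz": 0,"x": 0,"y": 0,"z": 0,"hand": 0}
    - {"rx": 0,"ry": 0,"rz": 0,"x": 0,"y": 0,"z": 0,"hand": 0}
    - {"rx": 0,"ry": 0,"rz": 0,"x": 0,"y": 0,"z": 0,"hand": 0}
    - {"rx": 0,"ry": 0,"rz": 0,"x": 0,"y": 0,"z": 0,"hand": 0}

```text
time_s: 10.72
position: [474.5, 51.0, 82.8]
orientation: [0.363, 0.607, -0.365, 0.605]
force: [-1.1, -0.3, 0.7]
opening: 10.0
```

>>> carry_out:
  increments:
    - {"rx": 0,"ry": 0,"rz": -1.1,"x": -0.004,"y": 0,"z": 0,"hand": 0}
    - {"rx": 0,"ry": 0,"rz": -1.1,"x": -0.004,"y": 0,"z": 0,"hand": 0}
    - {"rx": 0,"ry": 0,"rz": -1.1,"x": -0.004,"y": 0,"z": 0,"hand": 0}

```text
time_s: 11.1
position: [474.9, 51.0, 95.1]
orientation: [0.344, 0.618, -0.384, 0.594]
force: [0.5, -1.3, -1.9]
opening: 10.2
```

>>> carry_out:
  increments:
    - {"rx": 0,"ry": 0,"rz": -1.1,"x": -0.004,"y": 0,"z": 0,"hand": 0}
    - {"rx": 0,"ry": 0,"rz": -1.1,"x": -0.004,"y": 0,"z": 0,"hand": 0}
    - {"rx": 0,"ry": 0,"rz": 0,"x": 0,"y": 0,"z": 0,"hand": 0}
    - {"rx": 0,"ry": 0,"rz": 0,"x": 0,"y": 0,"z": 0,"hand": 0}

```text
time_s: 11.6
position: [475.8, 51.8, 104.2]
orientation: [0.331, 0.625, -0.396, 0.586]
force: [0.1, -0.6, -1.3]
opening: 9.9
```

```bash
cat > chk.py <<'E'
from h import *
o=st(); M=R.from_quat(o['orientation']).as_matrix(); print('tool tilt deg',np.degrees(np.arccos(-M[2,0])))
p,w=cloud('wrist'); ps,s=cloud('scene'); pd,d=cloud('side')
X=np.array([567.5,81.2,-17.1]); C=corners(X)
n=np.array([[1,1],[-1,1],[-1,-1],[1,-1]])
for nm,W in(('wrist',w),('scene',s),('side',d)):
  for i in range(4):
    k=(np.hypot(W[...,0]-C[i,0],W[...,1]-C[i,1])<9)&(W[...,2]>75)&(W[...,2]<300); q=W[k]
    if len(q)>8: print(nm,'c',i,len(q),np.median(q[:,2]).round(1))
E
python3 chk.py
```

```text
11.6 [475.8  51.8 104.2] [ 0.3309  0.625  -0.3958  0.5858] [ 0.1 -0.6 -1.3] 9.92936733938496 [-0.02   0.086  1.934 -0.055  1.216 -0.488]
tool tilt deg 6.145396430087435
wrist c 1 1629 106.3
wrist c 2 1520 115.8
scene c 0 33 89.6
scene c 1 21 106.1
scene c 2 37 85.7
scene c 3 21 101.7
side c 0 33 90.7
side c 2 52 119.2
side c 3 47 94.1
```

>>> carry_out:
  increments:
    - {"rx": 0,"ry": 0,"rz": -1.1,"x": -0.004,"y": 0,"z": 0,"hand": 0}
    - {"rx": 0,"ry": 0,"rz": -0.8,"x": -0.003,"y": 0,"z": 0,"hand": 0}
    - {"rx": 0,"ry": 0,"rz": 0,"x": -0.005,"y": -0.0006,"z": 0,"hand": 0}
    - {"rx": 0,"ry": 0,"rz": 0,"x": -0.005,"y": -0.0006,"z": 0,"hand": 0}

```text
time_s: 12.25
position: [476.4, 52.1, 122.0]
orientation: [0.32, 0.631, -0.406, 0.578]
force: [0.4, -0.2, -0.7]
opening: 10.1
```

```bash
python3 chk.py
```

```text
12.25 [476.4  52.1 122. ] [ 0.3198  0.6309 -0.4063  0.5784] [ 0.4 -0.2 -0.7] 10.100765879385142 [-0.008  0.092  1.893 -0.071  1.283 -0.473]
tool tilt deg 8.212281642636157
wrist c 1 1640 121.5
wrist c 2 1385 134.2
scene c 0 35 101.8
scene c 1 33 112.9
scene c 2 47 143.6
scene c 3 31 81.2
side c 0 31 102.1
side c 2 72 174.9
side c 3 48 106.6
```

>>> carry_out:
  increments:
    - {"rx": 0,"ry": 0,"rz": 0,"x": -0.006,"y": -0.0009,"z": 0,"hand": 0}
    - {"rx": 0,"ry": 0,"rz": 0,"x": -0.01,"y": -0.0015,"z": 0,"hand": 0}
    - {"rx": 0,"ry": 0,"rz": 1,"x": -0.015,"y": -0.002,"z": 0,"hand": 0}
    - {"rx": 0,"ry": 0,"rz": 1,"x": -0.015,"y": -0.002,"z": 0,"hand": 0}
    - {"rx": 0,"ry": 0,"rz": 1,"x": -0.015,"y": -0.0015,"z": 0,"hand": 0}
    - {"rx": 0,"ry": 0,"rz": 1.5,"x": -0.015,"y": -0.001,"z": 0,"hand": 0}
    - {"rx": 0,"ry": 0,"rz": 1.5,"x": -0.015,"y": -0.001,"z": 0,"hand": 0}
    - {"rx": 0,"ry": 0,"rz": 1.5,"x": -0.015,"y": 0,"z": 0,"hand": 0}
    - {"rx": 0,"ry": 0,"rz": 1,"x": -0.01,"y": 0,"z": 0,"hand": 0}
    - {"rx": 0,"ry": 0,"rz": 0,"x": -0.005,"y": 0,"z": 0,"hand": 0}
    - {"rx": 0,"ry": 0,"rz": 0,"x": 0,"y": 0,"z": 0,"hand": 0}
    - {"rx": 0,"ry": 0,"rz": 0,"x": 0,"y": 0,"z": 0,"hand": 0}

```text
time_s: 13.9
position: [476.9, 52.0, 253.3]
orientation: [0.369, 0.603, -0.359, 0.61]
force: [-0.3, 0.3, -1.2]
opening: 10.0
```

```bash
python3 chk.py
python3 - <<'E'
from h import *
ps,s=cloud('scene'); pd,d=cloud('side'); p,w=cloud('wrist')
save('f',cv2.resize(np.hstack([ps[100:300,90:350],pd[100:300,90:350]]),(800,308)))
# plane of tray floor/rim in wrist cloud
q=w[(abs(w[...,0]-567)<60)&(abs(w[...,1]-81)<45)&(w[...,2]>130)]
q=q[abs(q[:,2]-np.median(q[:,2]))<25]; A=np.c_[q[:,:2]-[567,81],np.ones(len(q))]
f=np.linalg.lstsq(A,q[:,2],rcond=None)[0]; print('tray floor plane',f.round(3),len(q))
# stack below & can
for nm,W in(('scene',s),('side',d)):
  q=W[(np.hypot(W[...,0]-451,W[...,1]+200)<38)&(W[...,2]>60)&(W[...,2]<90)]; print(nm,'can lid',q.mean(0).round(1),len(q))
  q=W[(abs(W[...,0]-567)<130)&(abs(W[...,1]-81)<110)&(W[...,2]>20)&(W[...,2]<110)]; print('stack',np.percentile(q,[1,99],axis=0).round(0).tolist())
E
```

```text
13.9 [476.9  52.  253.3] [ 0.3694  0.6025 -0.3588  0.6097] [-0.3  0.3 -1.2] 10.002177369531113 [-0.062 -0.164  1.878  0.009  1.412 -0.552]
tool tilt deg 1.0332836423787206
wrist c 1 1874 264.8
wrist c 2 1677 264.3
scene c 0 76 254.4
scene c 1 38 258.1
scene c 2 22 78.6
scene c 3 33 263.2
side c 0 59 256.1
side c 1 13 78.6
side c 2 27 80.0
side c 3 52 257.7
tray floor plane [1.40000e-02 4.00000e-03 2.25746e+02] 27140
scene can lid [ 446.1 -204.1   77.9] 544
stack [[459.0, -7.0, 33.0], [661.0, 160.0, 81.0]]
side can lid [ 449.2 -206.7   77.8] 576
stack [[461.0, -10.0, 32.0], [661.0, 161.0, 81.0]]
```

View pics/f.png

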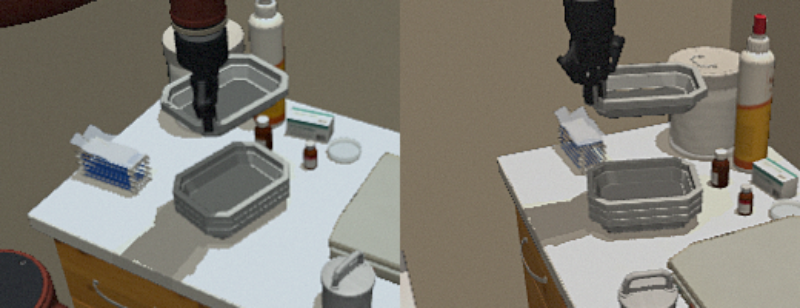

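```bash
python3 -c "
from h import *
st(); print(order.finish_job()); st()"
```

```text
14.2 [477.   52.  253.5] [ 0.3695  0.6024 -0.3588  0.6098] [-0.  -0.9 -0.4] 9.74824570166605 [-0.062 -0.164  1.878  0.009  1.412 -0.552]
the job is handed in; nothing more can be done
None
the job is handed in; nothing more can be done
```

I took the can off by its handle and stood it on the free worktop at about (450, -200) mm. I then peeled the top tray up from its near-right corner and raised that one tray clear. The job was handed in at 14.2 s with the tray still held; no verdict was reported.

**Last checks**
- **Tray:** it hangs about 168 mm above its seat, tilted about 0.015 rad, with no drift between the last readings.
- **Peel:** the lifted corner was about 22 mm up while the opposite corner was still down, held for more than 0.25 s. The opposite corner read about 90 mm in the scene and side cameras, against a seated 94 mm.
- **Can:** its lid is at 78 mm, so it is standing on the worktop and released.
- **Rest of the stack:** it is about 80 mm high and where it started. The swabs and both bottles looked undisturbed in the last picture. I did not measure those three, and the carton was not in that picture.

**Disagreements**
- **Corner position:** the stated corner point (86, 61) did not fit the images. The measured rim corner lay about 7 mm further in, near (81, 56), and I gripped there.
- **Gripper reading:** the finger opening read about 2 mm less than the true thickness on both grasps.
- **Far side corner:** single camera heights for it during the peel scattered by up to 25 mm, so I relied on the wrist camera and the arm pose there.

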